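# Free the access panel with the cam driver

## Robot

A 6-joint arm with a two-finger parallel gripper is mounted at the origin on the work surface; the furniture and walls round the work are solid. World frame = base frame: x ahead of the robot, y to its left, z up, the work surface at z = 0. Lengths are in mm, angles in rad, forces in N, time in s.
With the tool pointing down it reaches from about 225 to 875 mm from the base axis. Payload 3.4 kg.
Tool frame: the origin (TCP) lies on the centre line of the jaws, within the pads' length; the fingertips stand 14 mm ahead of it and the grasp point (between the pads) lies 5 mm behind it; z points along the fingers, y is the line along which they close (so a half turn about z gives the same grasp; the last joint's range is limited). The gripper opens to 85 mm and grips with 20 to 120 N. Pads are 22 mm wide; open, the fingers measure 114 mm over their backs; the gripper's body (76 mm by 85 mm) begins 54 mm behind the grasp point. The pads swing forward as they close: fully open they stand 13 mm farther back than shut.
Start: joints at [1.221, 0.276, 1.505, -0, 1.361, -0.121], TCP at [130.429, 560.044, 245.328] pointing down, gripper open.
Joint ranges: [-2.89, 2.89], [-0.75, 2.08], [0.22, 2.7], [-1.18, 4.32], [0.11, 2.71], [-2.7, 2.7]. Speed limits (rad/s): [2.57, 2.57, 3.14, 3.14, 3.14, 3.14].

## Interface

Orientations are given as a 3x3 rotation matrix whose columns are the frame's x, y, z axes.
In Python, from plant import arm, vision gives the robot as it stands. The module is installed in compiled form; this text tells all that it offers.
- The arm moves only by the tool step_arm, never from a script. Its argument "plan" is one flat list of numbers, 4 for each row, row after row: the shift along the tool's x, y, z in mm, then the turn about the tool's z in degrees. In form: [tx, ty, tz, turn, tx, ty, tz, turn, ...]. A call has 1 to 20 rows; each row shifts and turns the commanded pose from where the row before left it, along the tool's axes as they then stand; what a row does not reach is not made up. A row lasts 1/12 s, in which the tool goes at most 41.7 mm and 7.16 degrees, less where a joint would pass 70% of its speed; a pose out of reach is approached as far as the arm can. A call with a gripper value outside its range is refused whole. "hand" is the gripper command: -1 is fully open, 1 is shut, values between are in proportion, set as the call begins (left out, the last holds). The fingers move at their own pace and stop on an object; "grip_force" is the grip in N (left out, the last holds). Time passes only in rows, so rows that do not move let the fingers close. It gives the time, the measured TCP pose, the force, the opening and the grip force at its end, in the units of the state.
- arm.read_state(): the state, without advancing time (a new reading comes with each control period).
- vision.snapshot(name): name is "scene" or "top"; returns the picture (384x512x3 uint8, red, green, blue); there is no depth.
- vision.calibration(name): a dict with "mtx" (3x3 intrinsics, pixels), "xyz" and "attitude" of the camera in the world. Camera axes: x right, y down, z forward; pixel columns grow to the right and rows downward; lengths in mm; the calibration is good to about 2 mm. A picture is of the moment at which its call begins. calibration takes no time and is no camera call.
- arm.job_done(): hands the job in; it is judged then, once.
The state is a dict: "t": time; "joint_pos": joint angles; "dq": joint speeds; "tau": joint torques, N m; "tool_pos": TCP position; "tool_rot": TCP orientation; "wrist_force": force on the tool from outside, world axes, zero at the start; "ft_torque": the same for the moment, N m; "gripper_width": finger opening in mm; "grasp_force": force on a finger pad.
Only numpy, scipy, OpenCV 4.12 (cv2) and the standard library are available. Lean on these libraries where they do the work, as an engineer would, in place of code of your own. Each camera call takes 0.05 s, during which the arm holds its last target. There are 200 camera calls.

## Task

The access panel in the top of the small grey instrument case is still held by one of its two quarter-turn cam fasteners: the one whose long oval cam still reaches over the panel's edge. Take the upright flat-blade driver from its wooden stand, turn that fastener a quarter turn counter-clockwise (seen from above) to its stop with the driver, leave the other fastener released and the panel lying in its place, and put the driver back upright in the stand.

Things in the scene. Friction and masses are not known exactly. Their poses are not given: they have to be found in the camera images.
- driver_grip (a point): Loose black-handled flat-blade driver, 104 mm long, 110 g, upright in the wooden stand. Point: centre of its square handle, 25 x 25 x 60 mm, sides along own x and y (grip either pair); z up. Blade 24 mm wide along own x, 3.5 mm thick; its edge is 74 mm below this point. Shank 10 mm thick; a 32 mm collar 40 to 44 mm above the blade's edge rests on the stand.
- driver_tip (a point): The middle of the driver's blade edge, 74 mm below the centre of the handle; axes as driver_grip.
- stand_mouth (a point): Fixed wooden block 70 x 56 x 46 mm (own x, y, z) with one through pocket 34 mm long (own x), 14 mm wide (own y). Point: pocket's centre at the block's top. The driver hangs in it by its collar, blade along own x, blade edge 40 mm below this point, handle centre 34 mm above it.
- case: Fixed grey instrument case, 90 x 140 x 50 mm (own x, y, z); origin at the centre of its underside. The access panel lies flush in its top, in the middle, and the two cam fasteners stand on the top 44 mm either side of the middle along own y. A ball vise and tall instruments stand between and behind case and stand: travel 0.25 m or more above the bench, on the robot's side.
- panel_mid (a point): Centre of the loose bare-metal access panel, 70 x 56 x 4 mm (own x, y, z), lying flush in the top of the case.
- cam_a (a joint): Turn of the fastener still locked at the start (at either end of the panel), counter-clockwise from above: about 0 locked, cam and slot along the case's y, over the panel's edge; pi/2 released, at its stop, along the case's x, clear of the panel. Slight friction (0.06 N m), stays where left. Blade and slot have up to 0.2 rad of play: turn the driver that much further, to the stop.
- slot_a (a point): Fastener cam_a: steel oval cam 48 x 26 x 4 mm with a slotted boss. Point: middle of the slot's floor, on the turning axis, 56 mm above the bench; own x runs along slot and cam and turns with it, z up. The slot is 8 mm wide, 32 mm long, open at both ends; its walls rise 13 mm from the floor, upright for 6 mm, then flaring to 19 mm wide.
- cam_b (a joint): Turn of the other fastener, already released (about pi/2 at the start); same meaning as cam_a. Leave it so.
- slot_b (a point): Middle of the slot's floor of fastener cam_b, as slot_a.

How it is judged:
By the outcome, as a careful person would: the job done as asked, in the order asked, and still so for the second after the job is handed in, with the robot touching nothing.
It also fails if it takes over 64 s, if anything falls off the work surface, if the arm or the gripper's body presses on something with over 40 N, if the wrist force passes 120 N, or if a joint passes its speed limit or range.

## Working session

There is one attempt and no reset: what is moved stays moved. The work goes in short steps, Python scripts to look and compute and a tool call to move; the robot and the scene stay as the last step left them, time stands still between calls to the robot, and variables do not carry over. Pictures are saved under pics/ and viewed, at most 10 in all, crops included, and the job is handed in when it is done.

Besides the shell and the picture viewer there is one more tool, called after "Request:" as name(argument=value, ...) on one line, values as JSON. step_arm: Moves the arm, as the interface text tells. Its arguments: {"type":"object","properties":{"plan":{"type":"array","items":{"type":"number"}},"hand":{"type":"number"},"grip_force":{"type":"number"}},"required":["plan"]}

```bash
mkdir -p pics; python3 - <<'E'
from plant import arm, vision
import cv2
for n in("scene","top"):
    im=vision.snapshot(n); cv2.imwrite(f"pics/{n}0.png",im[:,:,::-1])
    c=vision.calibration(n); print(n,c)
s=arm.read_state();print(s["t"],s["tool_pos"],s["tool_rot"],s["gripper_width"],s["wrist_force"])
E
```

```text
scene {'mtx': array([[358.85004196,   0.        , 258.57680791],
       [  0.        , 358.85004196, 190.22466456],
       [  0.        ,   0.        ,   1.        ]]), 'xyz': array([815.02417472, 757.56026739, 615.07231182]), 'attitude': array([[-0.89038818,  0.28977063, -0.3510582 ],
       [ 0.45519684,  0.57047463, -0.68363334],
       [ 0.00217293, -0.76849963, -0.63984654]])}
top {'mtx': array([[361.26744219,   0.        , 260.12058164],
       [  0.        , 361.26744219, 191.86695461],
       [  0.        ,   0.        ,   1.        ]]), 'xyz': array([ 356.38136647,  140.72252745, 1019.99052117]), 'attitude': array([[-0.00660361, -0.98727169,  0.15890562],
       [-0.99987911,  0.00875602,  0.01284887],
       [-0.01407671, -0.15880156, -0.98721016]])}
0.1 [130.25327091 559.57800668 244.52573811] [[-9.73949629e-01  2.26763728e-01 -5.76350429e-04]
 [ 2.26764368e-01  9.73948384e-01 -1.57034097e-03]
 [ 2.05239196e-04 -1.66012875e-03 -9.99998601e-01]] 85.4717229325245 [0.38927888 0.67444467 0.46390087]
```

View pics/top0.png

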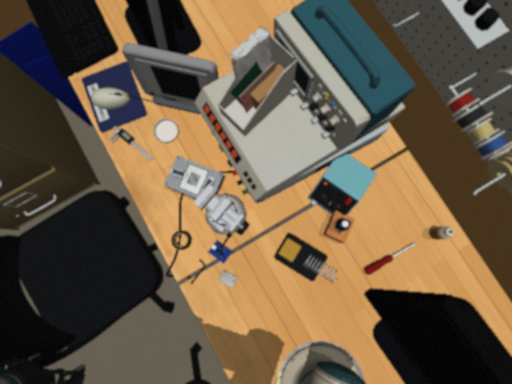

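View pics/scene0.png

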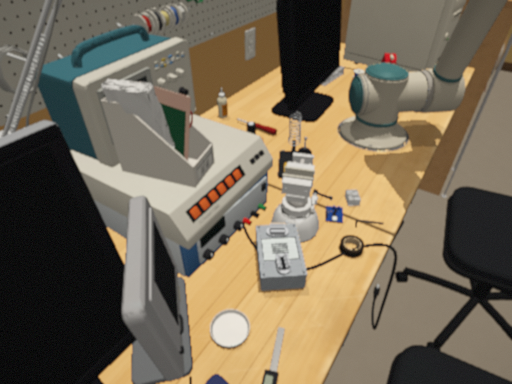

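```bash
python3 - <<'E'
import cv2,numpy as np
t=cv2.imread("pics/top0.png");s=cv2.imread("pics/scene0.png")
R=lambda a,k:cv2.resize(a,None,fx=k,fy=k,interpolation=cv2.INTER_CUBIC)
a=R(t[150:210,155:235],5);b=R(t[200:260,300:380],5);c=R(s[215:295,245:315],3.75)[:,:];d=R(s[120:180,260:340],5)
c=cv2.copyMakeBorder(c,0,0,0,400-c.shape[1],0)
cv2.imwrite("pics/z.png",np.vstack([np.hstack([a,b]),np.hstack([c[:300],d])]))
E
```

```text
(no output)
```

View pics/z.png

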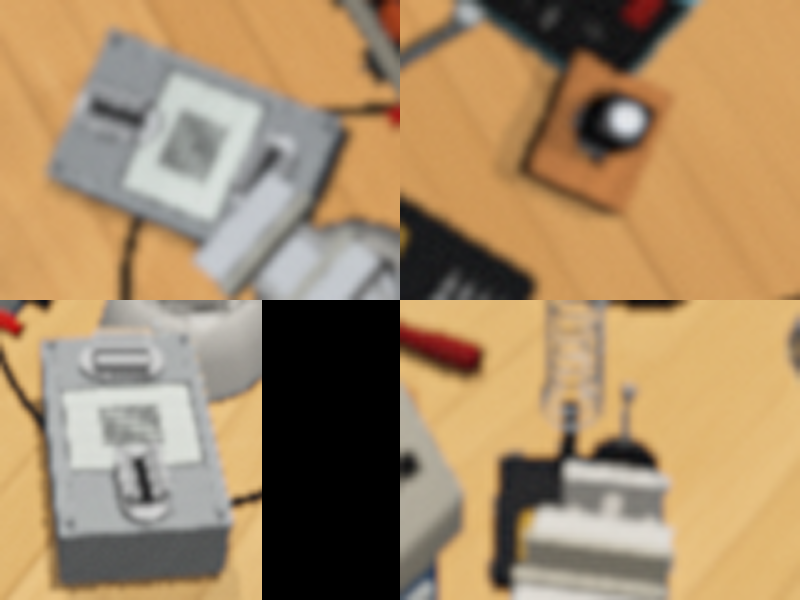

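```bash
cat > h.py <<'E'
import cv2,numpy as np
from plant import arm,vision
def cast(n,px,z):
    c=vision.calibration(n)
    r=c["attitude"]@np.linalg.inv(c["mtx"])@np.array([px[0],px[1],1.])
    return c["xyz"]+r*(z-c["xyz"][2])/r[2]
def ray(n,px):
    c=vision.calibration(n); r=c["attitude"]@np.linalg.inv(c["mtx"])@np.array([px[0],px[1],1.]); return c["xyz"],r/np.linalg.norm(r)
def tri(p1,p2):
    A=0;b=0
    for o,d in(ray("top",p1),ray("scene",p2)):
        P=np.eye(3)-np.outer(d,d);A=A+P;b=b+P@o
    return np.linalg.solve(A,b)
E
python3 - <<'E'
from h import *
np.set_printoptions(precision=1,suppress=True)
f=lambda x,y,ox,oy,k=5:(ox+(x+.5)/k-.5,oy+(y+.5)/k-.5)
for q in[(115,35),(345,130),(50,175)]:print("case",cast("top",f(*q,155,150),50))
print("slotA top60",cast("top",f(115,110,155,150),60),"tri",tri(f(115,110,155,150),f(143,180,245,215,3.75)))
print("slotA scene", cast("scene",f(143,180,245,215,3.75),60))
print("slotB",cast("top",f(268,158,155,150),60),cast("scene",f(122,60,245,215,3.75),60))
for q in[(45,35),(18,228),(162,230),(228,222)]:print("casescene",cast("scene",f(*q,245,215,3.75),50))
sc=[(42,38),(200,32),(230,222),(62,232)]
C=[cast("scene",f(*q,245,215,3.75),50) for q in sc];print("scene corners",np.array(C),np.mean(C,0))
P=[cast("top",f(*q,300,200),46) for q in[(175,50),(272,100),(222,212),(122,165)]]
print("stand",np.array(P),np.mean(P,0),[np.linalg.norm(P[i]-P[i-1]) for i in range(4)])
print("driver top",cast("top",f(228,120,300,200),110))
im=vision.snapshot("top");hsv=cv2.cvtColor(im,cv2.COLOR_RGB2HSV)
for y in range(205,248,3):print(y,[tuple(int(v) for v in hsv[y,x]) for x in range(322,358,4)])
E
```

```text
case [613.6 381.5  50. ]
case [558.6 253.3  50. ]
case [535.  414.9  50. ]
slotA top60 [568.8 377.7  60. ] tri [568.5 379.2  57.1]
slotA scene [568.8 381.9  60. ]
slotB [541.4 293.7  60. ] [536.4 302.2  60. ]
casescene [561.9 255.7  50. ]
casescene [636.7 372.9  50. ]
casescene [571.8 407.4  50. ]
casescene [539.  418.4  50. ]
scene corners [[564.6 257.1  50. ]
 [479.1 295.   50. ]
 [538.1 418.9  50. ]
 [617.8 385.3  50. ]] [549.9 339.1  50. ]
stand [[462.9 -47.5  46. ]
 [435.4 -98.4  46. ]
 [376.  -69.1  46. ]
 [401.3 -16.8  46. ]] [418.9 -58.   46. ] [np.float64(68.8258423545218), np.float64(57.850223482545225), np.float64(66.31172218542441), np.float64(58.05752222735021)]
driver top [420.4 -60.3 110. ]
205 [(92, 66, 58), (120, 23, 22), (0, 0, 39), (150, 21, 24), (30, 6, 42), (120, 11, 23), (178, 151, 49), (177, 82, 28), (21, 43, 101)]
208 [(16, 130, 161), (87, 47, 54), (90, 23, 22), (150, 11, 23), (135, 19, 27), (110, 35, 22), (150, 11, 23), (68, 18, 57), (16, 129, 205)]
211 [(16, 141, 211), (16, 133, 177), (92, 55, 60), (13, 147, 78), (13, 156, 119), (150, 12, 21), (100, 61, 25),
[... 1101 characters left out ...]
0, 163), (13, 163, 191), (14, 163, 188), (13, 162, 194), (13, 159, 188), (16, 139, 213), (16, 141, 210)]
238 [(16, 147, 200), (16, 143, 189), (16, 142, 145), (14, 158, 129), (13, 161, 184), (13, 160, 188), (14, 153, 195), (16, 140, 212), (16, 140, 211)]
241 [(16, 145, 208), (16, 144, 206), (16, 141, 205), (16, 142, 179), (15, 145, 130), (14, 162, 153), (16, 145, 206), (16, 141, 211), (16, 141, 212)]
244 [(16, 145, 208), (16, 146, 203), (16, 142, 212), (16, 140, 211), (16, 141, 208), (16, 141, 205), (16, 143, 201), (16, 141, 211), (16, 138, 212)]
247 [(16, 147, 208), (16, 145, 208), (16, 145, 206), (16, 137, 214), (16, 141, 212), (16, 138, 212), (16, 144, 200), (16, 142, 209), (16, 140, 210)]
```

Request:
step_arm(plan=[-21, -26.8, -3, 0, -21, -26.8, -3, 0, -21, -26.8, -3, 0, -21, -26.8, -3, 0, -21, -26.8, -3, 0, -21, -26.8, -3, 0, -21, -26.8, -3, 0, -21, -26.8, -3, 0, -21, -26.8, -3, 0, -21, -26.8, -3, 0, -21, -26.8, -3, 0, -21, -26.8, -3, 0, -21, -26.8, -3, 0, -21, -26.8, -3, 0, -21, -26.8, -3, 0, -21, -26.8, -3, 0, -21, -26.8, -3, 0, -21, -26.8, -3, 0, -21, -26.8, -3, 0, -21, -26.8, -3, 0], hand=-1)

```text
t: 1.82
tool_pos: [418.0, -59.0, 305.3]
tool_rot: [[-0.974, 0.227, 0.0], [0.227, 0.974, 0.0], [0.0, 0.0, -1.0]]
wrist_force: [-0.3, 0.0, -0.1]
gripper_width: 85.6
grasp_force: 0.0
```

Request:
step_arm(plan=[0, 0, 0, 6.75, 0, 0, 0, 6.75, 0, 0, 0, 0, 0, 0, 0, 0])

```text
t: 2.15
tool_pos: [417.7, -57.3, 305.0]
tool_rot: [[-0.895, 0.446, -0.001], [0.446, 0.895, 0.0], [0.001, 0.0, -1.0]]
wrist_force: [-0.1, -0.1, -0.7]
gripper_width: 85.5
grasp_force: 0.0
```

```bash
cat >> h.py <<'E'
def rel(target,yaw=None):
    s=arm.read_state();R=s["tool_rot"];p=s["tool_pos"]
    y=np.degrees(np.arctan2(R[1,0],R[0,0]))
    print("t%.1f"%s["t"],"pos",p.round(1),"yaw%.1f"%y,"tilt",R[:2,2].round(3),"q",s["joint_pos"].round(2),"F",s["wrist_force"].round(1),"M",s["ft_torque"].round(2),"w%.1f g%.1f"%(s["gripper_width"],s["grasp_force"]))
    if target is not None:print("tool delta",(R.T@(np.array(target)-p)).round(1),"turn",None if yaw is None else round((y-yaw+180)%360-180,1))
E
python3 - <<'E'
from h import *
rel([419.5,-59,85],153.4)
im=vision.snapshot("scene");cv2.imwrite("pics/s1.png",cv2.resize(im[60:210,220:380,::-1],None,fx=4,fy=4,interpolation=2))
E
```

```text
t2.1 pos [417.7 -57.3 305. ] yaw153.5 tilt [-0.001  0.   ] q [-0.3   0.01  1.68  0.    1.45 -1.41] F [-0.1 -0.1 -0.7] M [ 0.01 -0.01 -0.02] w85.5 g0.0
tool delta [ -2.6  -0.7 220. ] turn 0.1
```

View pics/s1.png

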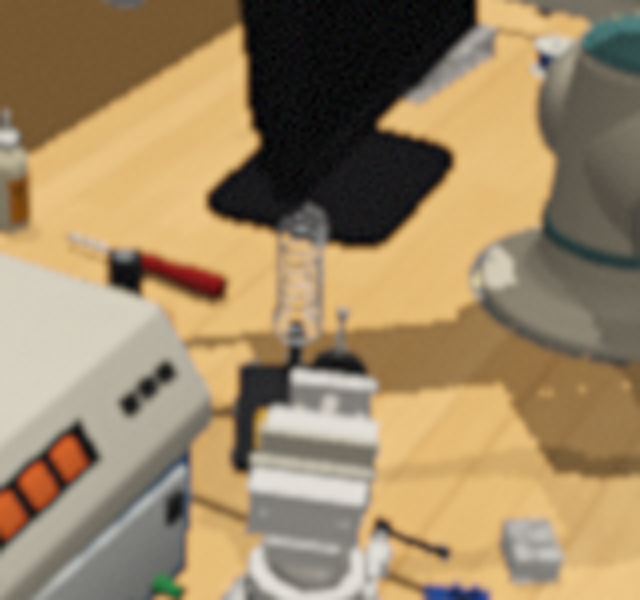

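```bash
python3 - <<'E'
from h import *
print(tri((345.1,223.6),(251,122.8)),cast("scene",(251,122.8),110))
def proj(n,p):
    c=vision.calibration(n);q=c["attitude"].T@(np.array(p)-c["xyz"]);q=c["mtx"]@q;return q[:2]/q[2]
print(proj("scene",[418,-58,305]),proj("top",[418,-58,305]),proj("scene",[419.5,-59,110]),proj("top",[419.5,-59,110]))
print("jaw",tri((205,196),(304,158)))
E
```

```text
[420.24359014 -60.10578227 109.01733023] [420.84860539 -58.33705895 110.        ]
[251.19853999  53.14430068] [365.67945217 217.68833056] [251.32308999 122.59076803] [344.7091691 223.9504866]
jaw [474.16100523 278.5766428  213.89222726]
```

Request:
step_arm(plan=[-3.2, -0.9, 20, 0, 0, 0, 20, 0, 0, 0, 20, 0, 0, 0, 20, 0, 0, 0, 20, 0, 0, 0, 20, 0, 0, 0, 20, 0, 0, 0, 20, 0, 0, 0, 14, 0, 0, 0, 14, 0, 0, 0, 14, 0, 0, 0, 10, 0, 0, 0, 7, 0, 0, 0, 0, 0, 0, 0, 0, 0])

```text
t: 3.45
tool_pos: [420.4, -59.2, 86.4]
tool_rot: [[-0.895, 0.446, -0.0], [0.446, 0.895, 0.0], [0.0, 0.0, -1.0]]
wrist_force: [0.0, 0.3, 0.6]
gripper_width: 85.7
grasp_force: 0.0
```

Request:
step_arm(plan=[0, 0, 0, 0, 0, 0, 0, 0, 0, 0, 0, 0, 0, 0, 0, 0, 0, 0, 0, 0, 0, 0, 0, 0, 0, 0, 0, 0, 0, 0, 0, 0, 0, 0, 0, 0, 0, 0, 0, 0, 0, 0, 0, 0, 0, 0, 0, 0], hand=1, grip_force=70)

```text
t: 4.45
tool_pos: [420.6, -59.6, 86.7]
tool_rot: [[-0.894, 0.448, 0.001], [0.448, 0.894, -0.0], [-0.001, 0.0, -1.0]]
wrist_force: [0.1, 0.2, 5.9]
gripper_width: 24.3
grasp_force: 68.5
```

```bash
python3 -c "
from h import *
rel(None)"
```

```text
t4.5 pos [420.6 -59.6  86.7] yaw153.4 tilt [ 0.001 -0.   ] q [-0.3   0.21  2.05  0.    0.88 -1.41] F [0.1 0.2 5.9] M [0.02 0.26 0.05] w24.3 g68.5
```

Request:
step_arm(plan=[0, 0, 10, 0, 0, 0, -20, 0, 0, 0, -22, 0, 0, 0, -24, 0, 0, 0, -24, 0, 0, 0, -24, 0, 0, 0, -24, 0, 0, 0, -24, 0, 0, 0, -24, 0, 0, 0, -24, 0, 0, 0, -24, 0, 0, 0, -24, 0, 0, 0, -20, 0, 0, 0, 0, 0])

```text
t: 5.62
tool_pos: [422.1, -60.0, 357.6]
tool_rot: [[-0.894, 0.448, 0.007], [0.448, 0.894, -0.002], [-0.007, 0.001, -1.0]]
wrist_force: [1.1, 0.4, -1.5]
gripper_width: 24.3
grasp_force: 69.5
```

```bash
python3 - <<'E'
from h import *
rel(None)
im=vision.snapshot("scene");im2=vision.snapshot("top")
cv2.imwrite("pics/l1.png",np.hstack([cv2.resize(im[0:150,190:290,::-1],None,fx=4,fy=4),cv2.resize(im2[150:300,310:410,::-1],None,fx=4,fy=4)]))
E
```

```text
t5.6 pos [422.1 -60.  357.6] yaw153.4 tilt [ 0.007 -0.002] q [-0.3  -0.01  1.57  0.    1.57 -1.41] F [ 1.1  0.4 -1.5] M [-0.05 -0.03 -0.02] w24.3 g69.5
```

View pics/l1.png

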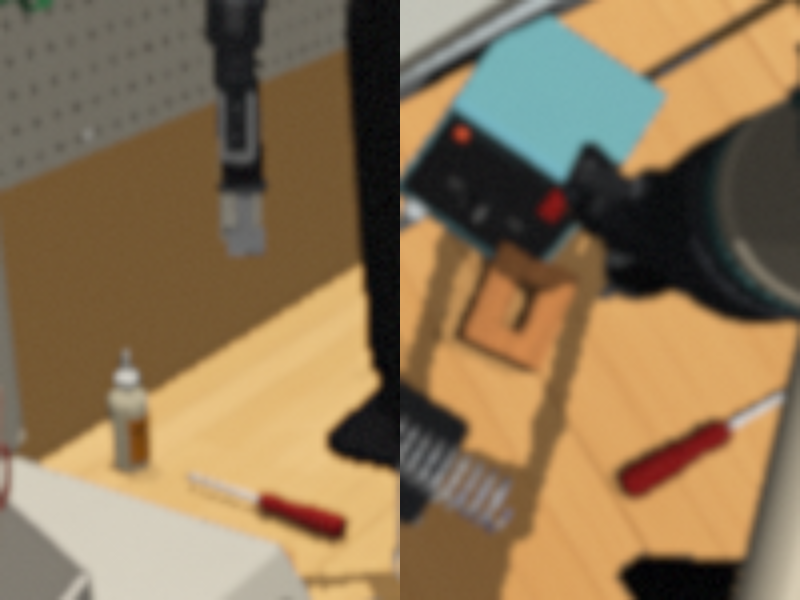

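```bash
python3 - <<'E'
from h import *
print("pocket",cast("top",(340.4,226),46))
o,d=ray("scene",(250.8,62.5));k=((np.array([422.5,-60.2])-o[:2])@d[:2])/(d[:2]@d[:2]);print("tip",o+k*d)
E
```

```text
pocket [418.53996707 -61.28803028  46.        ]
tip [419.13417771 -58.56729521 281.57099521]
```

Request:
step_arm(plan=[0, 0, 0, 6.7, 0, 0, 0, 6.7, 0, 0, 0, 6.7, 0, 0, 0, 6.7, 0, 0, 0, 6.7, 0, 0, 0, 6.7, 0, 0, 0, 6.7, 0, 0, 0, 6.7, 0, 0, 0, 6.7, 0, 0, 0, 6.7, 0, 0, 0, 6.7, 0, 0, 0, 6.7, 0, 0, 0, 6.3])

```text
t: 6.8
tool_pos: [419.3, -59.2, 351.7]
tool_rot: [[0.401, 0.916, -0.005], [0.916, -0.401, 0.002], [-0.0, -0.005, -1.0]]
wrist_force: [0.4, 0.4, -1.4]
gripper_width: 24.3
grasp_force: 69.5
```

Request:
step_arm(plan=[22.6, -13, 0, 0, 22.6, -13, 0, 0, 22.6, -13, 0, 0, 22.6, -13, 0, 0, 22.6, -13, 0, 0, 22.6, -13, 0, 0, 22.6, -13, 0, 0, 22.6, -13, 0, 0, 22.6, -13, 0, 0, 22.6, -13, 0, 0, 25.4, -4.2, 0, 0, 25.4, -4.2, 0, 0, 25.4, -4.2, 0, 0, 25.4, -4.2, 0, 0, 25.4, -4.2, 0, 0, 25.4, -4.2, 0, 0, 25.4, -4.2, 0, 0, 25.4, -4.2, 0, 0])

```text
t: 8.3
tool_pos: [439.3, 400.2, 351.3]
tool_rot: [[0.396, 0.918, -0.004], [0.918, -0.396, -0.003], [-0.004, -0.003, -1.0]]
wrist_force: [0.6, -0.5, -1.3]
gripper_width: 24.1
grasp_force: 69.5
```

Request:
step_arm(plan=[5, 21, 0, 0, 5, 21, 0, 0, 5, 21, 0, 0, 5, 21, 0, 0, 5, 21, 0, 0, 5, 21, 0, 0, 0, 0, 0, 0, 0, 0, 0, 0])

```text
t: 8.97
tool_pos: [567.8, 376.4, 350.5]
tool_rot: [[0.397, 0.918, -0.006], [0.918, -0.397, -0.003], [-0.005, -0.004, -1.0]]
wrist_force: [0.7, -0.3, -1.4]
gripper_width: 24.2
grasp_force: 69.6
```

```bash
python3 - <<'E'
from h import *
rel([568,379,357],66.7)
E
```

```text
t9.0 pos [567.8 376.4 350.5] yaw66.6 tilt [-0.006 -0.003] q [0.48 0.42 1.04 0.   1.69 0.89] F [ 0.7 -0.3 -1.4] M [ 0.02  0.05 -0.01] w24.2 g69.6
tool delta [ 2.4 -0.9 -6.5] turn -0.1
```

Request:
step_arm(plan=[2.4, -0.8, 20, 0, 0, 0, 22, 0, 0, 0, 22, 0, 0, 0, 22, 0, 0, 0, 22, 0, 0, 0, 22, 0, 0, 0, 20, 0, 0, 0, 18, 0, 0, 0, 12, 0, 0, 0, 0, 0, 0, 0, 0, 0])

```text
t: 9.88
tool_pos: [565.9, 379.6, 173.0]
tool_rot: [[0.395, 0.919, -0.003], [0.919, -0.395, -0.001], [-0.003, -0.003, -1.0]]
wrist_force: [0.4, -0.1, -1.4]
gripper_width: 24.1
grasp_force: 69.6
```

```bash
python3 - <<'E'
from h import *
rel(None)
im=vision.snapshot("scene");im2=vision.snapshot("top")
cv2.imwrite("pics/m1.png",np.hstack([cv2.resize(im[200:300,245:325,::-1],None,fx=5,fy=5,interpolation=2),cv2.resize(im2[120:220,130:210,::-1],None,fx=5,fy=5,interpolation=2)]))
E
```

```text
t9.9 pos [565.9 379.6 173. ] yaw66.7 tilt [-0.003 -0.001] q [0.49 0.48 1.37 0.   1.3  0.89] F [ 0.4 -0.1 -1.4] M [ 0.01 -0.03  0.02] w24.1 g69.6
```

View pics/m1.png

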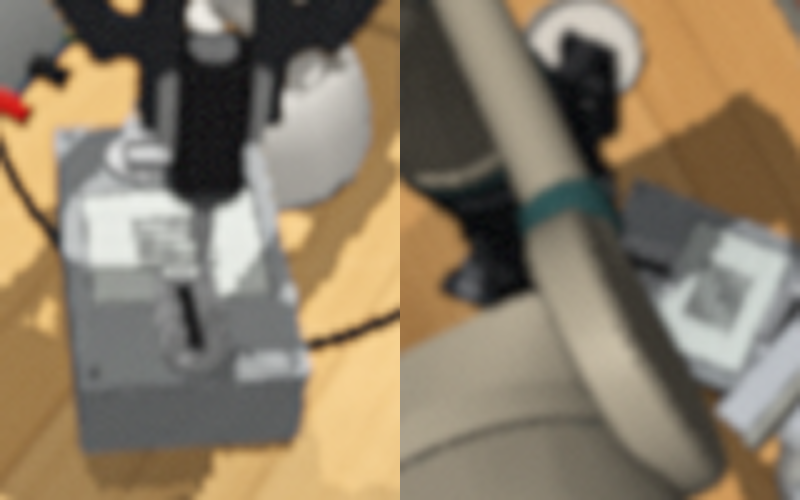

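```bash
python3 - <<'E'
from h import *
def proj(p):
    c=vision.calibration("scene");q=c["attitude"].T@(np.array(p,float)-c["xyz"]);q=c["mtx"]@q;return ((q[:2]/q[2]-[245,200])*5).round(0)
x=np.array([.3955,.918,0])
for z in(200,180,165,140,120,110,97):print(z,proj([565.9,379.6,z]))
for s in(-12,12):print(s,proj(np.array([565.9,379.6,97])+s*x))
for c in([568,379,56],[568,379,69]):print(c,proj(c),proj(np.array(c)+16*x),proj(np.array(c)-16*x))
im=cv2.imread("pics/m1.png")[:,:400]
cv2.imwrite("pics/m2.png",cv2.resize(im[180:360,100:300],None,fx=3,fy=3,interpolation=2))
E
```

```text
200 [211.  43.]
180 [208.  85.]
165 [206. 116.]
140 [202. 165.]
120 [200. 202.]
110 [198. 220.]
97 [197. 243.]
-12 [193. 219.]
12 [201. 268.]
[568, 379, 56] [186. 314.] [191. 347.] [182. 282.]
[568, 379, 69] [188. 292.] [193. 325.] [183. 260.]
```

View pics/m2.png

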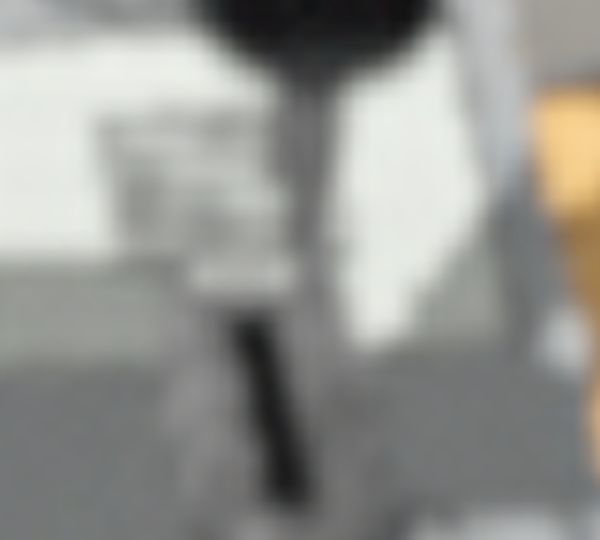

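Request:
step_arm(plan=[0.3, 2.2, 0, 0, 0, 0, 6, 0, 0, 0, 6, 0, 0, 0, 6, 0, 0, 0, 4, 0, 0, 0, 4, 0, 0, 0, 4, 0, 0, 0, 3, 0, 0, 0, 0, 0, 0, 0, 0, 0])

```text
t: 10.82
tool_pos: [569.9, 379.0, 141.1]
tool_rot: [[0.396, 0.918, -0.0], [0.918, -0.396, -0.0], [-0.0, -0.0, -1.0]]
wrist_force: [0.6, 0.6, -1.9]
gripper_width: 24.3
grasp_force: 69.6
```

```bash
python3 -c "
from h import *
rel([568,379,133],66.7)"
```

```text
t10.8 pos [569.9 379.  141.1] yaw66.7 tilt [-0. -0.] q [0.49 0.5  1.41 0.   1.23 0.89] F [ 0.6  0.6 -1.9] M [-0.01 -0.04 -0.04] w24.3 g69.6
tool delta [-0.8 -1.7  8.1] turn -0.0
```

Request:
step_arm(plan=[-0.8, -1.5, 0, 0, 0, 0, 1, 0, 0, 0, 1, 0, 0, 0, 1, 0, 0, 0, 1, 0, 0, 0, 1, 0, 0, 0, 0, 0])

```text
t: 11.4
tool_pos: [568.1, 378.8, 136.0]
tool_rot: [[0.396, 0.918, -0.0], [0.918, -0.396, -0.0], [-0.0, -0.0, -1.0]]
wrist_force: [-0.4, 1.4, -1.4]
gripper_width: 24.5
grasp_force: 69.6
```

Request:
step_arm(plan=[0, 0, 1, 0, 0, 0, 1, 0, 0, 0, 0, 0])

```text
t: 11.65
tool_pos: [568.1, 378.9, 134.1]
tool_rot: [[0.396, 0.918, -0.0], [0.918, -0.396, -0.0], [-0.0, -0.0, -1.0]]
wrist_force: [0.4, -0.2, -0.9]
gripper_width: 24.0
grasp_force: 69.6
```

```bash
python3 -c "
from h import *
rel([568,379,133],66.7)"
```

```text
t11.7 pos [568.1 378.9 134.1] yaw66.7 tilt [-0. -0.] q [0.49 0.51 1.42 0.   1.22 0.89] F [ 0.4 -0.2 -0.9] M [ 0.04 -0.01 -0.02] w24.0 g69.6
tool delta [ 0.1 -0.2  1.1] turn -0.0
```

Request:
step_arm(plan=[0, 0, 1, 0, 0, 0, 0, -4, 0, 0, 0, -4, 0, 0, 0, -4, 0, 0, 0, -4, 0, 0, 0, -4, 0, 0, 0, 0])

```text
t: 12.23
tool_pos: [568.4, 379.0, 133.3]
tool_rot: [[0.057, 0.998, 0.0], [0.998, -0.057, 0.0], [0.0, 0.0, -1.0]]
wrist_force: [0.1, -1.1, -1.8]
gripper_width: 24.6
grasp_force: 69.5
```

```bash
python3 -c "
from h import *
rel([568,379,133],66.7)"
```

```text
t12.2 pos [568.4 379.  133.3] yaw86.7 tilt [0. 0.] q [0.49 0.51 1.42 0.   1.21 0.54] F [ 0.1 -1.1 -1.8] M [-0.01 -0.14 -0.05] w24.6 g69.5
tool delta [ 0.  -0.4  0.3] turn 20.0
```

Request:
step_arm(plan=[0, 0, 0, -4, 0, 0, 0, -4, 0, 0, 0, -4, 0, 0, 0, -4, 0, 0, 0, -4, 0, 0, 0, -4, 0, 0, 0, -4, 0, 0, 0, -4, 0, 0, 0, -4, 0, 0, 0, -4, 0, 0, 0, -4, 0, 0, 0, -4, 0, 0, 0, -4, 0, 0, 0, -4, 0, 0, 0, -4, 0, 0, 0, -4, 0, 0, 0, -4, 0, 0, 0, -4, 0, 0, 0, 0])

```text
t: 13.82
tool_pos: [567.4, 379.3, 133.2]
tool_rot: [[-0.931, 0.364, -0.002], [0.364, 0.931, 0.001], [0.002, 0.0, -1.0]]
wrist_force: [-1.8, 0.6, -1.5]
gripper_width: 24.2
grasp_force: 69.5
```

```bash
python3 -c "
from h import *
rel([568,379,133],66.7)"
```

```text
t13.8 pos [567.4 379.3 133.2] yaw158.6 tilt [-0.002  0.001] q [ 0.49  0.51  1.42  0.    1.22 -0.71] F [-1.8  0.6 -1.5] M [ 0.19  0.37 -0.04] w24.2 g69.5
tool delta [-0.7 -0.   0.2] turn 91.9
```

Request:
step_arm(plan=[0, 0, 0, -2, 0, 0, 0, -2, 0, 0, 0, -2, 0, 0, 0, 0])

```text
t: 14.15
tool_pos: [567.3, 379.2, 133.3]
tool_rot: [[-0.964, 0.266, -0.002], [0.266, 0.964, 0.001], [0.002, 0.0, -1.0]]
wrist_force: [-2.8, 1.2, -1.0]
gripper_width: 24.2
grasp_force: 69.5
```

```bash
python3 -c "
from h import *
rel([568,379,133],66.7)"
```

```text
t14.2 pos [567.3 379.2 133.3] yaw164.6 tilt [-0.002  0.001] q [ 0.49  0.51  1.42  0.    1.22 -0.82] F [-2.8  1.2 -1. ] M [ 0.29  0.5  -0.08] w24.2 g69.5
tool delta [-0.7 -0.   0.3] turn 97.9
```

Continue until the torque clearly rises at the stop.

Request:
step_arm(plan=[0, 0, 0, -2, 0, 0, 0, -2, 0, 0, 0, 0])

```text
t: 14.4
tool_pos: [567.4, 379.2, 133.2]
tool_rot: [[-0.98, 0.198, -0.002], [0.198, 0.98, 0.001], [0.002, 0.0, -1.0]]
wrist_force: [-2.5, 2.6, -0.6]
gripper_width: 24.4
grasp_force: 69.5
```

```bash
python3 -c "
from h import *
rel([568,379,133],66.7)"
```

```text
t14.4 pos [567.4 379.2 133.2] yaw168.6 tilt [-0.002  0.001] q [ 0.49  0.51  1.42  0.    1.22 -0.88] F [-2.5  2.6 -0.6] M [ 0.33  0.59 -0.05] w24.4 g69.5
tool delta [-0.7 -0.1  0.2] turn 101.9
```

Request:
step_arm(plan=[0, 0, 0, -1.5, 0, 0, 0, -1.5, 0, 0, 0, 0])

```text
t: 14.65
tool_pos: [567.3, 379.2, 133.2]
tool_rot: [[-0.989, 0.147, -0.002], [0.147, 0.989, 0.001], [0.002, 0.0, -1.0]]
wrist_force: [-3.4, 1.3, 0.1]
gripper_width: 24.3
grasp_force: 69.7
```

```bash
python3 -c "
from h import *
rel([568,379,133],66.7)"
```

```text
t14.7 pos [567.3 379.2 133.2] yaw171.5 tilt [-0.002  0.001] q [ 0.49  0.51  1.42  0.    1.22 -0.94] F [-3.4  1.3  0.1] M [ 0.38  0.74 -0.1 ] w24.3 g69.7
tool delta [-0.7 -0.1  0.2] turn 104.8
```

Request:
step_arm(plan=[0, 0, 0, -2, 0, 0, 0, -2, 0, 0, 0, 0, 0, 0, 0, 0])

```text
t: 14.98
tool_pos: [567.4, 379.3, 133.2]
tool_rot: [[-0.997, 0.079, -0.002], [0.079, 0.997, 0.001], [0.002, 0.001, -1.0]]
wrist_force: [-3.5, 2.1, -1.0]
gripper_width: 24.3
grasp_force: 69.7
```

```bash
python3 - <<'E'
from h import *
rel([568,379,133],66.7)
im=vision.snapshot("scene")
cv2.imwrite("pics/n1.png",cv2.resize(im[200:300,245:325,::-1],None,fx=6,fy=6,interpolation=2))
E
```

```text
t15.0 pos [567.4 379.3 133.2] yaw175.5 tilt [-0.002  0.001] q [ 0.49  0.51  1.42  0.    1.22 -1.01] F [-3.5  2.1 -1. ] M [ 0.51  0.93 -0.45] w24.3 g69.7
tool delta [-0.6 -0.3  0.2] turn 108.8
```

View pics/n1.png

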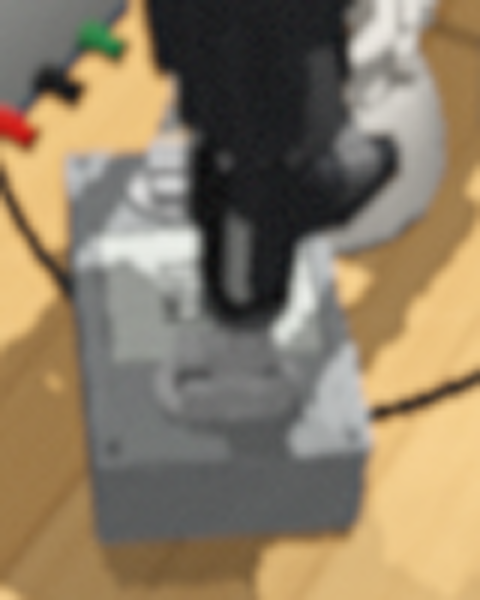

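Request:
step_arm(plan=[0, 0, 0, 3, 0, 0, 0, 4, 0, 0, 0, 3, 0, 0, 0, 0, 0, 0, -3, 0, 0, 0, -4, 0, 0, 0, -6, 0, 0, 0, -8, 0, 0, 0, -15, 0, 0, 0, -20, 0, 0, 0, -22, 0, 0, 0, -22, 0, 0, 0, -22, 0, 0, 0, -22, 0, 0, 0, -22, 0, 0, 0, -22, 0, 0, 0, -22, 0, 0, 0, -12, 0])

```text
t: 16.53
tool_pos: [568.8, 379.1, 359.7]
tool_rot: [[-0.969, 0.247, 0.005], [0.247, 0.969, 0.003], [-0.005, 0.004, -1.0]]
wrist_force: [0.1, -0.0, -1.9]
gripper_width: 24.1
grasp_force: 69.6
```

```bash
python3 - <<'E'
from h import *
rel([440,400,355],153.4)
im=vision.snapshot("scene")
a=cv2.resize(im[215:295,245:325,::-1],None,fx=5,fy=5,interpolation=2);b=cv2.resize(im[80:180,250:350,::-1],None,fx=4,fy=4,interpolation=2)
cv2.imwrite("pics/p1.png",np.hstack([a,b]))
E
```

```text
t16.5 pos [568.8 379.1 359.7] yaw165.7 tilt [0.005 0.003] q [ 0.49  0.41  1.02 -0.    1.7  -0.84] F [ 0.1 -0.  -1.9] M [-0.01 -0.   -0.03] w24.1 g69.6
tool delta [130.  -11.5   4.1] turn 12.3
```

View pics/p1.png

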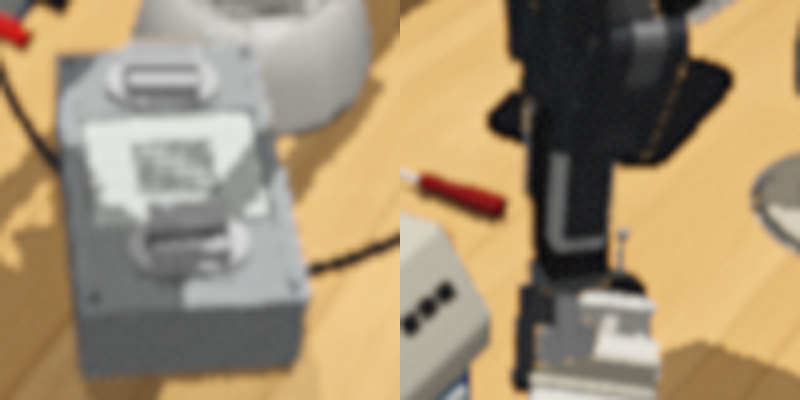

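Request:
step_arm(plan=[0, 0, 0, 6.1, 0, 0, 0, 6.2, 20.8, -6.5, 0, 0, 20.8, -6.5, 0, 0, 20.8, -6.5, 0, 0, 20.8, -6.5, 0, 0, 20.8, -6.5, 0, 0, 20.8, -6.5, 0, 0, -5.6, -25.2, 0, 0, -5.6, -25.2, 0, 0, -5.6, -25.2, 0, 0, -5.6, -25.2, 0, 0, -5.6, -25.2, 0, 0, -5.6, -25.2, 0, 0, -5.6, -25.2, 0, 0, -5.6, -25.2, 0, 0])

```text
t: 17.92
tool_pos: [388.1, 198.3, 355.4]
tool_rot: [[-0.894, 0.447, 0.001], [0.447, 0.894, -0.0], [-0.001, 0.0, -1.0]]
wrist_force: [0.0, 0.4, -1.3]
gripper_width: 24.6
grasp_force: 69.5
```

Request:
step_arm(plan=[-14.3, -21.9, 0, 0, -14.3, -21.9, 0, 0, -14.3, -21.9, 0, 0, -14.3, -21.9, 0, 0, -14.3, -21.9, 0, 0, -14.3, -21.9, 0, 0, -14.3, -21.9, 0, 0, -14.3, -21.9, 0, 0, -14.3, -21.9, 0, 0, -14.3, -21.9, 0, 0, 0, 0, 0, 0, 0, 0, 0, 0])

```text
t: 18.92
tool_pos: [418.5, -61.2, 355.3]
tool_rot: [[-0.893, 0.45, -0.0], [0.45, 0.893, 0.0], [0.0, 0.0, -1.0]]
wrist_force: [0.4, 0.5, -1.2]
gripper_width: 24.4
grasp_force: 69.7
```

```bash
python3 -c "
from h import *
rel([420.6,-59.6,170],153.4)"
```

```text
t18.9 pos [418.5 -61.2 355.3] yaw153.2 tilt [-0.  0.] q [-0.31 -0.01  1.58  0.    1.57 -1.41] F [ 0.4  0.5 -1.2] M [0.02 0.03 0.04] w24.4 g69.7
tool delta [ -1.2   2.4 185.3] turn -0.2
```

Request:
step_arm(plan=[-1.2, 2.4, 22, 0, 0, 0, 24, 0, 0, 0, 24, 0, 0, 0, 24, 0, 0, 0, 24, 0, 0, 0, 24, 0, 0, 0, 24, 0, 0, 0, 20, 0, 0, 0, 16, 0, 0, 0, 8, 0, 0, 0, 0, 0, 0, 0, 0, 0])

```text
t: 19.92
tool_pos: [421.0, -58.1, 145.7]
tool_rot: [[-0.894, 0.447, 0.0], [0.447, 0.894, 0.0], [-0.0, 0.0, -1.0]]
wrist_force: [0.5, -0.9, -2.0]
gripper_width: 24.3
grasp_force: 69.6
```

```bash
python3 -c "
from h import *
rel([420.6,-59.6,88],153.4)"
```

```text
t19.9 pos [421.  -58.1 145.7] yaw153.4 tilt [0. 0.] q [-0.3   0.14  1.96  0.    1.04 -1.41] F [ 0.5 -0.9 -2. ] M [0.04 0.   0.05] w24.3 g69.6
tool delta [-0.3 -1.6 57.7] turn 0.0
```

Request:
step_arm(plan=[-0.3, -1.5, 0, 0, 0, 0, 4, 0, 0, 0, 4, 0, 0, 0, 4, 0, 0, 0, 4, 0, 0, 0, 4, 0, 0, 0, 4, 0, 0, 0, 0, 0])

```text
t: 20.58
tool_pos: [419.8, -59.9, 120.4]
tool_rot: [[-0.894, 0.448, -0.002], [0.448, 0.894, 0.001], [0.002, -0.0, -1.0]]
wrist_force: [-0.4, 0.1, -2.4]
gripper_width: 24.4
grasp_force: 69.6
```

Request:
step_arm(plan=[0, 0, 4, 0, 0, 0, 4, 0, 0, 0, 4, 0, 0, 0, 4, 0, 0, 0, 4, 0, 0, 0, 4, 0, 0, 0, 3, 0, 0, 0, 0, 0])

```text
t: 21.25
tool_pos: [419.9, -59.9, 93.6]
tool_rot: [[-0.894, 0.448, -0.001], [0.448, 0.894, 0.001], [0.001, -0.0, -1.0]]
wrist_force: [-0.3, 0.3, -1.7]
gripper_width: 24.5
grasp_force: 69.6
```

```bash
python3 -c "
from h import *
rel([420.6,-59.6,82],153.4)"
```

```text
t21.2 pos [419.9 -59.9  93.6] yaw153.4 tilt [-0.001  0.001] q [-0.31  0.2   2.04  0.    0.9  -1.41] F [-0.3  0.3 -1.7] M [0.03 0.06 0.  ] w24.5 g69.6
tool delta [-0.5  0.6 11.6] turn -0.0
```

In the pocket with no contact force; lower in small steps to seat the collar.

Request:
step_arm(plan=[0, 0, 2, 0, 0, 0, 2, 0, 0, 0, 1, 0, 0, 0, 1, 0, 0, 0, 0, 0])

```text
t: 21.67
tool_pos: [420.3, -60.0, 88.2]
tool_rot: [[-0.894, 0.448, -0.0], [0.448, 0.894, 0.0], [0.0, 0.0, -1.0]]
wrist_force: [-0.1, -0.2, -0.9]
gripper_width: 23.9
grasp_force: 69.6
```

Request:
step_arm(plan=[0, 0, 1, 0, 0, 0, 1, 0, 0, 0, 0, 0])

```text
t: 21.92
tool_pos: [420.3, -60.1, 86.2]
tool_rot: [[-0.894, 0.448, -0.0], [0.448, 0.894, 0.0], [0.0, 0.0, -1.0]]
wrist_force: [0.1, 0.3, -0.6]
gripper_width: 24.3
grasp_force: 69.6
```

Request:
step_arm(plan=[0, 0, 1, 0, 0, 0, 1, 0, 0, 0, 0, 0])

```text
t: 22.17
tool_pos: [420.3, -60.0, 84.1]
tool_rot: [[-0.894, 0.448, -0.0], [0.448, 0.894, 0.0], [0.0, 0.0, -1.0]]
wrist_force: [-0.3, 0.2, -1.3]
gripper_width: 24.2
grasp_force: 69.6
```

Request:
step_arm(plan=[0, 0, 1, 0, 0, 0, 1, 0, 0, 0, 0, 0])

```text
t: 22.42
tool_pos: [420.5, -60.1, 82.4]
tool_rot: [[-0.894, 0.448, 0.0], [0.448, 0.894, 0.0], [-0.0, 0.0, -1.0]]
wrist_force: [-0.4, 0.5, 0.8]
gripper_width: 24.0
grasp_force: 70.2
```

Request:
step_arm(plan=[0, 0, 1, 0, 0, 0, 1, 0, 0, 0, 0, 0])

```text
t: 22.67
tool_pos: [420.6, -60.1, 82.2]
tool_rot: [[-0.894, 0.448, 0.001], [0.448, 0.894, -0.0], [-0.001, 0.0, -1.0]]
wrist_force: [-4.8, 1.8, 18.2]
gripper_width: 24.2
grasp_force: 72.6
```

Request:
step_arm(plan=[0, 0, -1.5, 0, 0, 0, 0, 0])

```text
t: 22.83
tool_pos: [420.8, -60.2, 82.3]
tool_rot: [[-0.894, 0.448, 0.001], [0.448, 0.894, -0.0], [-0.001, 0.0, -1.0]]
wrist_force: [-1.3, 0.5, 5.8]
gripper_width: 24.2
grasp_force: 70.2
```

Request:
step_arm(plan=[0, 0, 0, 0, 0, 0, 0, 0, 0, 0, 0, 0, 0, 0, 0, 0, 0, 0, 0, 0, 0, 0, 0, 0, 0, 0, 0, 0, 0, 0, 0, 0, 0, 0, 0, 0, 0, 0, 0, 0], hand=-1)

```text
t: 23.67
tool_pos: [420.4, -60.1, 81.8]
tool_rot: [[-0.894, 0.448, 0.0], [0.448, 0.894, 0.0], [0.0, 0.0, -1.0]]
wrist_force: [0.1, 0.1, 0.1]
gripper_width: 85.3
grasp_force: 0.0
```

Request:
step_arm(plan=[0, 0, -5, 0, 0, 0, -10, 0, 0, 0, -15, 0, 0, 0, -20, 0, 0, 0, -20, 0, 0, 0, -20, 0, 0, 0, -20, 0, 0, 0, -20, 0, 0, 0, -20, 0, 0, 0, -20, 0, 0, 0, -20, 0, 0, 0, -20, 0, 20, 20, 0, 0, 20, 20, 0, 0, 20, 20, 0, 0, 20, 20, 0, 0, 20, 20, 0, 0, 0, 0, 0, 0, 0, 0, 0, 0])

```text
t: 25.25
tool_pos: [375.2, 75.0, 292.2]
tool_rot: [[-0.896, 0.445, 0.001], [0.445, 0.896, -0.0], [-0.001, 0.0, -1.0]]
wrist_force: [0.3, -0.1, -1.2]
gripper_width: 85.4
grasp_force: 0.0
```

```bash
python3 - <<'E'
from h import *
rel(None)
im=vision.snapshot("scene");im2=vision.snapshot("top")
a=cv2.resize(im[100:150,230:280,::-1],None,fx=8,fy=8,interpolation=2);b=cv2.resize(im2[200:250,310:360,::-1],None,fx=8,fy=8,interpolation=2)
cv2.imwrite("pics/q1.png",np.hstack([a,b]))
E
```

```text
t25.2 pos [375.2  75.  292.2] yaw153.6 tilt [ 0.001 -0.   ] q [ 0.02 -0.05  1.77 -0.    1.42 -1.09] F [ 0.3 -0.1 -1.2] M [ 0.02 -0.03 -0.01] w85.4 g0.0
```

View pics/q1.png

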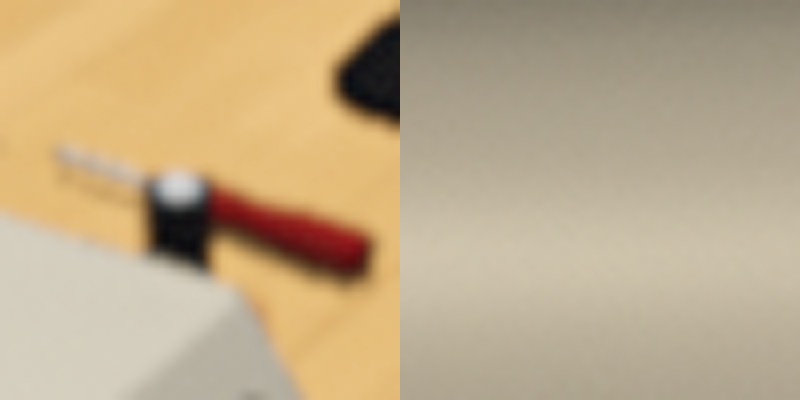

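The picture shows the driver upright in the stand, with its cap at about pixel (252, 123), where it was at the start.

```bash
python3 -c "
from plant import arm
print(arm.job_done())"
```

```text
the job is handed in; nothing more can be done
None
```

The locked fastener is turned counter-clockwise to its stop, the other is still released, the panel is in place, the driver is back upright in the stand, and the job was handed in at about 25 s of the 64 s allowed (no verdict was shown).

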